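# Bring a filter housing's cover down evenly on its four grip nuts

## Task

Tighten the cover on the filter housing: give each of its four grip nuts about half a turn clockwise, stopping as soon as you feel it come up firm against its stop (about 0.2 N m over the running torque) and never forcing it. Work crosswise: finish one nut, then the one diagonally opposite it, and only then the other two, so that the cover comes down level and fully home. Do not lean on the cover, and leave the cartridge, spanner and spare nut beside it alone.

Things in the scene. Friction and masses are not known exactly. Their poses are not given: they have to be found in the camera images.
- housing: Cast grey filter housing, bolted to the counter. Origin: centre of its foot, on the counter. Square top flange 160 x 160 mm, its top 128 mm up; pipe ports reach 114 mm out to +y and -y, 68 mm up. Four studs on the flange at (x, y) = (-60, 60), (60, 60), (60, -60), (-60, -60) mm carry nut_a, nut_b, nut_c, nut_d: a is diagonally opposite c, and b opposite d.
- cover: Steel cover, 160 x 160 x 12 mm, with a 23 mm high dome and vent plug in the middle (radius 36 mm). Origin: centre of its underside. A spring inside pushes it up against the nuts, 2 to 3 mm clear of the gasket at the start; it can slide down and tilt a little. Home, it lies on the gasket, its underside 4 mm above the flange.
- nut_a: Dark four-lobe grip nut, near left at housing yaw 0. Origin: centre of its under face, on the stud axis, on top of the cover; z up. The head is a square with rounded lobes at its corners: 32 mm across (along its x or y), 39 mm over the corners, 13 to 39 mm above the origin; below it a stem 18 to 21 mm wide and a washer 28 mm wide, 4 mm high. Clockwise from above tightens; it sinks 6 mm a turn.
- turn_a (a joint): Turn of nut_a on its stud (rad), growing as it is tightened (clockwise from above); starts within -0.3 to 0.3. Running down takes 0.06 to 0.2 N m; after 2.55 to 3.35 rad of turning (different for each nut, to be felt) its corner of the cover is home and the nut bottoms on a shoulder of the stud: a firm stop, the torque then climbs 0.3 N m per 0.1 rad. It stays as left.
- stud_a (a joint): Twist (rad) of the stud under nut_a, about 0 at rest, growing clockwise from above: the stud gives 0.033 rad for each 0.1 N m put on the nut and springs back. More than 0.22 rad (0.66 N m) forces it.
- nut_b: Four-lobe grip nut, far left at housing yaw 0; the same in all as nut_a.
- turn_b (a joint): Turn of nut_b on its stud (rad), as for turn_a.
- stud_b (a joint): Twist (rad) of the stud under nut_b, as for stud_a.
- nut_c: Four-lobe grip nut, far right at housing yaw 0; the same in all as nut_a.
- turn_c (a joint): Turn of nut_c on its stud (rad), as for turn_a.
- stud_c (a joint): Twist (rad) of the stud under nut_c, as for stud_a.
- nut_d: Four-lobe grip nut, near right at housing yaw 0; the same in all as nut_a.
- turn_d (a joint): Turn of nut_d on its stud (rad), as for turn_a.
- stud_d (a joint): Twist (rad) of the stud under nut_d, as for stud_a.
- cartridge: Used filter cartridge, 66 mm across, 120 mm high, standing beside the housing; origin under its centre.
- spanner: Steel combination spanner lying flat on the counter, 185 mm long; origin in its middle.
- spare_nut: A spare grip nut standing on the counter, the same as those on the studs; not needed.

How it is judged:
By the outcome, as a careful person would: the job done as asked, in the order asked, and still so for the second after the job is handed in, with the robot touching nothing.
It also fails if it takes over 72 s, if anything falls off the work surface, if the arm or the gripper's body presses on something with over 40 N, if the wrist force passes 120 N, or if a joint passes its speed limit or range.

## Robot

A 6-joint arm with a two-finger parallel gripper is mounted at the origin on the work surface. World frame = base frame: x ahead of the robot, y to its left, z up, the work surface at z = 0. Lengths are in m, angles in rad, forces in N, time in s.
With the tool pointing down it reaches from about 0.2 to 0.875 m from the base axis. Payload 3.4 kg.
Tool frame: the origin (TCP) lies at the very end of the fingers, on their centre line; the grasp point (between the pads) lies 19 mm behind it (tcp_to_grasp is the distance from the TCP to the grasp point, in m); z points along the fingers, x is the direction in which the jaws open and shut, and the axes are right-handed (so a half turn about z gives the same grasp; the last joint's range is limited). The gripper opens to 94 mm and grips with 3 to 60 N. Pads are 16 mm wide; open, the fingers measure 119 mm over their backs; the gripper's body (75 mm by 177 mm) begins 78 mm behind the grasp point.
Start: joints at [1.072, 0.276, 1.505, -0, 1.361, -0.121], TCP at [0.212, 0.534, 0.205] pointing down, gripper open.
Joint ranges: [-2.89, 2.89], [-0.75, 2.08], [0.22, 2.7], [-1.18, 4.32], [0.11, 2.71], [-2.7, 2.7]. Speed limits (rad/s): [2.57, 2.57, 3.14, 3.14, 3.14, 3.14].

## Interface

Orientations are given as a rotation vector (axis times angle).
In Python, from bench import * gives the robot as it stands.
- The arm moves only by the shell command python3 -m inch 'ROWS' [OPENING] [FORCE]. ROWS is a JSON object of lists of equal length, an entry for each row: "travel": the shift along the world's x, y, z in mm, a list of three; "rot": the turn, a rotation vector about the world's x, y, z in rad, a list of three. A call has 1 to 10 rows; each row shifts and turns the commanded pose from where the row before left it; what a row does not reach is not made up. A row lasts 1/12 s, in which the tool goes at most 41.7 mm and 7.16 degrees, less where a joint would pass 70% of its speed; a pose out of reach is approached as far as the arm can. A call with a gripper value outside its range is refused whole. OPENING is the finger opening in mm, from 0 to 94, set as the call begins (- or left out, the last holds). The fingers move at their own pace and stop on an object; FORCE is the grip in N (left out, the last holds). Time passes only in rows, so rows that do not move let the fingers close. It gives the time, the measured TCP pose, the force and the opening at its end, in the units of the state.
- get_obs(): the state, without advancing time (a new reading comes with each control period).
- capture(name): name is "scene" or "top"; returns a dict with "frame" (384x512x3 uint8, red, green, blue), "vertical_fov" (degrees; the focal length in pixels is half the picture's height over the tangent of half this angle, whatever the lens; pixels are square), "cx", "cy" (the principal point, pixels), "D" ([k1, k2, p1, p2, k3] as OpenCV has them; the pictures are not rectified), "origin" and "attitude" of the camera in the world. Camera axes: x right, y up, looking along -z (the intrinsics and any distortion apply to the point x, -y, -z); pixel columns grow to the right and rows downward; lengths in m; the calibration is good to about 2 mm. A picture is of the moment at which its call begins. There is no depth.
- finish_job(): hands the job in, once; it reports no verdict.
The state is a dict: "time": time; "q": joint angles; "dq": joint speeds; "effort": joint torques, N m; "position": TCP position; "ee_rot": TCP orientation; "wrist_force": force on the tool from outside, world axes, zero at the start; "moment": the same for the moment, N m; "finger_gap": finger opening in m.
Only numpy, scipy, OpenCV 4.12 (cv2) and the standard library are available. Lean on these libraries where they do the work, as an engineer would, in place of code of your own. Each camera call takes 0.05 s, during which the arm holds its last target.

## Working session

There is one attempt and no reset: what is moved stays moved. The work goes in short steps, Python scripts to look and compute and a shell command to move; the robot and the scene stay as the last step left them, time stands still between calls to the robot, and variables do not carry over. Pictures are saved under pics/ and viewed, and the job is handed in when it is done.

```bash
ls; mkdir -p pics
python3 - <<'E'
from bench import *
import cv2,numpy as np
o=get_obs()
print(o)
for n in("scene","top"):
    c=capture(n); cv2.imwrite(f"pics/{n}0.png",c["frame"][:,:,::-1]); print({k:v for k,v in c.items() if k!="frame"})
E
```

```text
pics
{'time': 0.0, 'q': array([ 1.07200569e+00,  2.76582158e-01,  1.50610929e+00, -2.42105897e-05,
        1.36070691e+00, -1.21037545e-01]), 'dq': array([-0.00108058,  0.00019741,  0.0010921 ,  0.00014675, -0.00023573,
        0.00058601]), 'effort': array([ 7.23632129e-04, -4.04600644e+01, -2.37229568e+01,  7.03354552e-02,
        3.44438769e-02, -1.25401552e-04]), 'position': array([0.21183908, 0.53394444, 0.20462158]), 'ee_rot': array([ 2.59831627e+00,  1.76437680e+00, -2.50405974e-03]), 'wrist_force': array([-0.03715961, -0.67287707,  0.62847215]), 'moment': array([ 0.00576405, -0.00564348, -0.06123704]), 'finger_gap': 0.09394104648198011}
{'vertical_fov': 57.86231899704886, 'cx': 250.4064788903831, 'cy': 186.70489705823002, 'D': array([-0.04468488,  0.        ,  0.        ,  0.        ,  0.        ]), 'origin': array([1.0406883 , 0.16306278, 0.66603641]), 'attitude': array([0.4684351 , 0.60143622, 1.78393547])}
{'vertical_fov': 44.87714459432035, 'cx': 260.75174988932497, 'cy': 187.67467569750212, 'D': array([-0.13534951,  0.        ,  0.        ,  0.        ,  0.        ]), 'origin': array([0.46150891, 0.05358398, 1.19822338]), 'attitude': array([ 0.09717394, -0.11474777, -1.55428495])}
```

View pics/scene0.png

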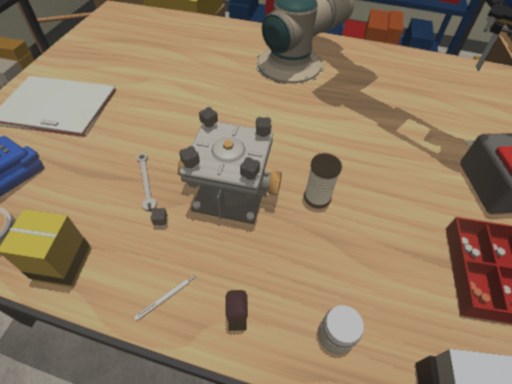

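View pics/top0.png

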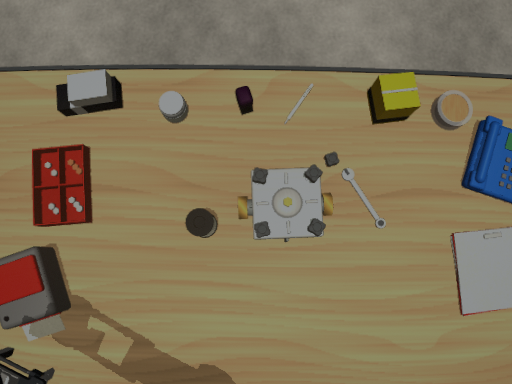

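The scene view shows the housing around (228,160), with nuts at (208,116), (263,126), (190,156) and (250,169). In the top view the nuts are at (260,175), (314,173), (262,229) and (316,227), the spare is at (331,159), the spanner at (363,197) and the cartridge at (201,222). Next I'll measure the nut positions and yaws.

```bash
cat > h.py <<'E'
from bench import *
import cv2,numpy as np
from scipy.spatial.transform import Rotation as R
def cam(n):
    c=capture(n); H=c["frame"].shape[0]; f=H/2/np.tan(np.radians(c["vertical_fov"])/2)
    c["K"]=np.array([[f,0,c["cx"]],[0,f,c["cy"]],[0,0,1]]); c["Rm"]=R.from_rotvec(c["attitude"]).as_matrix(); return c
def onplane(c,px,z):
    u=cv2.undistortPoints(np.asarray(px,float).reshape(-1,1,2),c["K"],c["D"]).reshape(-1,2)
    d=np.c_[u[:,0],-u[:,1],-np.ones(len(u))]@c["Rm"].T
    return c["origin"]+d*((z-c["origin"][2])/d[:,2])[:,None]
def proj(c,P):
    X=(np.atleast_2d(P)-c["origin"])@c["Rm"]; X=X*[1,-1,-1]
    return cv2.projectPoints(X,np.zeros(3),np.zeros(3),c["K"],c["D"])[0].reshape(-1,2)
E
python3 - <<'E'
from h import *
for n,(x0,y0,x1,y1) in {"top":(235,150,345,250),"scene":(170,95,290,230)}.items():
    c=cam(n); im=c["frame"][y0:y1,x0:x1,::-1]
    b=cv2.resize(im,None,fx=5 if n=="top" else 4,fy=5 if n=="top" else 4,interpolation=cv2.INTER_CUBIC); cv2.imwrite(f"pics/{n}crop.png",b)
E
```

```text
(no output)
```

View pics/topcrop.png

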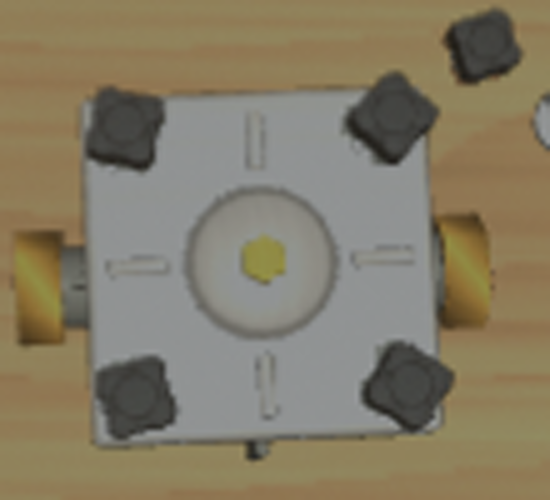

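View pics/scenecrop.png

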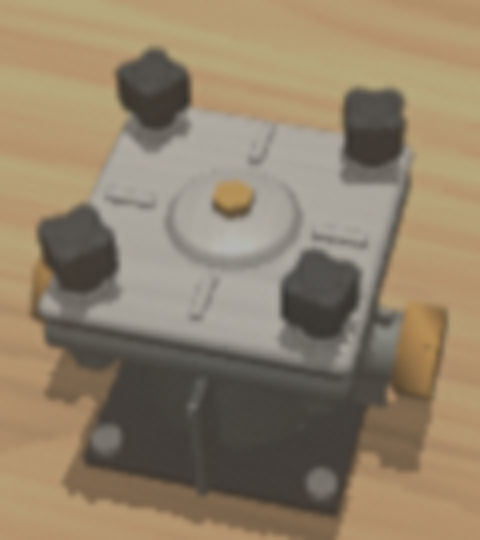

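The crops show four dark four-lobe heads. In top-crop pixels they are at (125,128), (392,118), (136,397) and (408,385), each turned a different amount. I'll measure centres and yaws from masks.

```bash
cat > meas.py <<'E'
from h import *
def nuts(seeds,ztop,n="top",S=8,thr=100,r=16):
    c=cam(n); out=[]
    for (u,v) in seeds:
        u0,v0=u-r,v-r
        im=c["frame"][v0:v0+2*r,u0:u0+2*r].max(2)
        b=cv2.resize(im,None,fx=S,fy=S,interpolation=cv2.INTER_CUBIC)
        m=(b<thr).astype(np.uint8)
        cs,_=cv2.findContours(m,cv2.RETR_EXTERNAL,cv2.CHAIN_APPROX_NONE)
        k=[q for q in cs if cv2.pointPolygonTest(q,(r*S,r*S),False)>=0]
        k=max(k or cs,key=cv2.contourArea).reshape(-1,2).astype(float)
        px=(k+.5)/S-.5+[u0,v0]
        P=onplane(c,px,ztop)[:,:2]
        mm=cv2.moments((P*1000).astype(np.float32).reshape(-1,1,2))
        ctr=np.array([mm["m10"],mm["m01"]])/mm["m00"]/1000
        d=P-ctr; rr=np.hypot(*d.T); th=np.unwrap(np.arctan2(d[:,1],d[:,0]))
        w=np.abs(np.gradient(th)); a=np.angle(np.sum(w*rr*np.exp(4j*th)))/4  # corner direction
        mr=cv2.minAreaRect((P*1000).astype(np.float32))
        out.append((ctr,np.degrees(a)+45,mr[1],mr[2],mm["m00"]))
    return out
E
python3 - <<'E'
from meas import *
N={"a":(262,229),"b":(260,175),"c":(314,173),"d":(316,227)}
for thr in (85,100,115):
  o=nuts(N.values(),.1855,thr=thr)
  for k,(c,a,s,ra,ar) in zip(N,o): print(thr,k,(c*1000).round(1),"flat yaw mod90 %.1f"%(a%90),np.round(s,1),"rect %.1f"%(ra%90),round(abs(ar)))
  p=[q[0] for q in o]
  print(np.mean(p,0)*1000,[round(float(np.hypot(*(p[i]-p[j]))*1000),1) for i,j in((0,1),(1,2),(2,3),(3,0))],np.degrees(np.arctan2(*((p[1]-p[0])[::-1]))),np.degrees(np.arctan2(*((p[2]-p[3])[::-1]))))
c=cam("scene");print(c["frame"][115:119,205:212].max(2))
t=cam("top");print(t["frame"][221:238,262].max(1),t["frame"][229,250:275].max(1))
for X,z in (((0.45,0.0),.13),): print(proj(t,[X[0],X[1],z]))
# dome plug
print(onplane(t,[(235+263/5,150+259/5)],.1465+.023+.003))
E
```

```text
85 a [508.6  39.9] flat yaw mod90 17.4 [31.6 31.7] rect 16.4 875
85 b [626.4  46.3] flat yaw mod90 78.4 [31.4 33.6] rect 79.1 937
85 c [633.  -71.7] flat yaw mod90 47.6 [31.1 35. ] rect 45.9 984
85 d [514.8 -78.4] flat yaw mod90 59.2 [33.2 34.1] rect 58.5 978
[570.70116469 -15.98431375] [118.0, 118.1, 118.4, 118.5] 3.113443423081456 3.2757426439000636
100 a [508.7  40. ] flat yaw mod90 17.7 [32.9 32.9] rect 16.9 941
100 b [626.6  46.4] flat yaw mod90 78.3 [32.8 35. ] rect 78.2 1012
100 c [633.1 -71.6] flat yaw mod90 47.5 [32.9 36.5] rect 44.9 1053
100 d [514.8 -78.4] flat yaw mod90 53.1 [34.2 36.8] rect 59.0 1039
[570.81079628 -15.90906449] [118.1, 118.2, 118.5, 118.6] 3.0939890027871644 3.2998684685383517
115 a [508.7  40.2] flat yaw mod90 18.5 [34.6 34.2] rect 16.3 1009
115 b [626.7  46.6] flat yaw mod90 78.3 [34.6 36.1] rect 78.2 1087
115 c [633.2 -71.6] flat yaw mod90 33.5 [38. 38.] rect 46.4 1131
115 d [513.6 -77.5] flat yaw mod90 3.6 [40.8 56.7] rect 58.2 1178
[570.54914379 -15.58483467] [118.2, 118.3, 119.8, 117.8] 3.077153018255486 2.831841268213061
[[83 83 85 85 84 81 81]
 [83 86 86 86 84 80 76]
 [80 85 85 82 78 72 69]
 [73 76 76 72 70 64 64]]
[122  75  65  62  66  71  72  70  71  72  72  73  60  66  64  79 140] [144 144 144 123  86  60  61  58  68  70  70  72  71  71  72  73  62  65
  63  82 137 147 147 147 147]
[[278.49682336 256.08070596]]
[[ 0.57033835 -0.01703827  0.1725    ]]
```

Run:
```python
from meas import *
N={"a":(262,229),"b":(260,175),"c":(314,173),"d":(316,227)}
M={"a":(208,117),"b":(190,157),"c":(250,168),"d":(263,127)}
for n,s,th in (("top",N,95),("scene",M,100),("scene",M,110)):
  o=nuts(s.values(),.1725,n=n,thr=th,r=14)
  p=np.array([q[0] for q in o])
  ang=np.degrees([np.arctan2(*((p[j]-p[i])[::-1])) for i,j in((0,1),(3,2))])
  print(n,(p*1000).round(1).tolist(),"ctr",(p.mean(0)*1000).round(1),[round(q[1]%90,1) for q in o],[round(q[3]%90,1) for q in o],[round(abs(q[4])) for q in o],ang, [round(float(np.hypot(*(p[i]-p[j]))*1000),1) for i,j in((0,1),(1,2),(2,3),(3,0))])
```

```text
top [[509.2, 39.8], [628.7, 46.3], [635.3, -73.2], [515.5, -80.1]] ctr [572.2 -16.8] [np.float64(17.5), np.float64(78.4), np.float64(47.6), np.float64(56.1)] [16.6, 78.2, 45.5, 58.8] [944, 1013, 1057, 1044] [3.11055727 3.29816758] [119.6, 119.7, 120.0, 120.1]
scene [[517.5, -77.7], [636.8, -71.3], [630.4, 47.8], [511.7, 41.5]] ctr [574.1 -14.9] [np.float64(68.2), np.float64(62.4), np.float64(71.0), np.float64(52.0)] [48.6, 42.5, 85.4, 14.9] [1744, 1528, 1508, 1586] [3.08712626 3.01070273] [119.4, 119.2, 118.8, 119.4]
scene [[519.3, -76.9], [637.9, -70.5], [631.5, 48.0], [513.7, 41.9]] ctr [575.6 -14.4] [np.float64(73.5), np.float64(70.5), np.float64(49.4), np.float64(56.3)] [24.8, 40.4, 15.4, 14.9] [1951, 1697, 1661, 1795] [3.09284737 2.96572967] [118.8, 118.7, 118.0, 119.0]
```

Run:
```python
from h import *
L=[]
for n,(u,v) in (("top",(287,201)),("scene",(228,144))):
    c=cam(n); f=c["frame"][v-8:v+9,u-8:u+9].astype(float)
    sat=f.max(2)-f.min(2); w=np.clip(sat-45,0,80); yy,xx=np.mgrid[v-8:v+9,u-8:u+9]
    p=(np.sum(xx*w)/w.sum(),np.sum(yy*w)/w.sum()); P0=onplane(c,[p],.17)[0]
    d=P0-c["origin"]; d/=np.linalg.norm(d); L.append((c["origin"],d,p)); print(n,p,P0)
A=np.c_[L[0][1],-L[1][1]]; t=np.linalg.lstsq(A,L[1][0]-L[0][0],rcond=None)[0]
for (o,d,_),s in zip(L,t): print((o+s*d).round(4))
o=get_obs(); r=R.from_rotvec(o["ee_rot"]).as_matrix(); print(r.round(3), "xyaw",np.degrees(np.arctan2(r[1,0],r[0,0])), o["q"])
```

```text
top (np.float64(287.4624238320921), np.float64(201.38253215978335)) [ 0.57153353 -0.01689828  0.17      ]
scene (np.float64(227.69246130803793), np.float64(143.35097353969047)) [ 0.57719114 -0.01357869  0.17      ]
[ 0.5721 -0.0173  0.1643]
[ 0.5717 -0.0157  0.1641]
[[ 0.369  0.929  0.   ]
 [ 0.929 -0.369  0.   ]
 [ 0.     0.    -1.   ]] xyaw 68.35470146129225 [ 1.07198940e+00  2.75856554e-01  1.50487423e+00  1.43134882e-05
  1.36068646e+00 -1.21028187e-01]
```

Centre is about (572, -16.5) mm with yaw 3.15°, and the two views agree to about 2 mm. I'll start with nut a, approaching at jaw yaw 107° (q6 about -102°), which leaves enough wrist travel for the whole turn.

```bash
cat > st.py <<'E'
from h import *
import sys
o=get_obs(); r=R.from_rotvec(o["ee_rot"]).as_matrix(); yaw=np.degrees(np.arctan2(r[1,0],r[0,0]))
print("t %.2f pos %s yaw %.2f q6 %.3f F %s M %s e6 %.3f gap %.1f tilt %s"%(o["time"],(o["position"]*1000).round(1),yaw,o["q"][5],o["wrist_force"].round(1),o["moment"].round(3),o["effort"][5],o["finger_gap"]*1000,r[:2,2].round(3)))
if len(sys.argv)>1:
    x,y,w=map(float,sys.argv[1:4]); print("d mm",x-o["position"][0]*1000,y-o["position"][1]*1000,"drad",np.radians((w-yaw+180)%360-180))
E
python3 -m inch '{"travel":[[18.5,-31,0],[18.5,-31,0],[18.5,-31,0],[18.5,-31,0],[18.5,-31,0],[18.5,-31,0],[18.5,-31,0],[18.5,-31,0]],"rot":[[0,0,0.042],[0,0,0.042],[0,0,0.042],[0,0,0.042],[0,0,0.042],[0,0,0.042],[0,0,0.042],[0,0,0.042]]}' 60 40
python3 -m inch '{"travel":[[18.5,-31,0],[18.5,-31,0],[18.5,-31,0],[18.5,-31,0],[18.5,-31,0],[18.5,-31,0],[18.5,-31,0],[10,-20,0],[0,0,0]],"rot":[[0,0,0.042],[0,0,0.042],[0,0,0.042],[0,0,0.042],[0,0,0.042],[0,0,0.042],[0,0,0.042],[0,0,0.042],[0,0,0]]}'
python3 st.py 508.8 40.1 107
```

```text
time: 1.37
position: [0.3607, 0.285, 0.2057]
ee_rot: [2.265, 2.177, 0.001]
wrist_force: [0.3, -0.3, -0.0]
finger_gap: 0.0603
time: 2.12
position: [0.5021, 0.0456, 0.2054]
ee_rot: [1.875, 2.518, -0.001]
wrist_force: [0.3, 0.1, -0.5]
finger_gap: 0.0602
t 2.12 pos [502.1  45.6 205.4] yaw 106.67 q6 -1.907 F [ 0.3  0.1 -0.5] M [0.095 0.022 0.005] e6 -0.549 gap 60.2 tilt [ 0.002 -0.002]
d mm 6.740446441382119 -5.485107424169165 drad 0.005825401981028894
```

```bash
python3 -m inch '{"travel":[[6.7,-5.5,0],[0,0,-15],[0,0,0]],"rot":[[0,0,0.006],[0,0,0],[0,0,0]]}'
python3 st.py 508.8 40.1 107
python3 - <<'E'
from h import *
for n,(x0,y0,x1,y1) in {"top":(215,130,345,250),"scene":(150,65,290,200)}.items():
    c=capture(n); b=cv2.resize(c["frame"][y0:y1,x0:x1,::-1],None,fx=4,fy=4,interpolation=cv2.INTER_CUBIC); cv2.imwrite(f"pics/{n}1.png",b)
E
```

```text
time: 2.37
position: [0.5048, 0.0447, 0.1887]
ee_rot: [-1.862, -2.526, 0.003]
wrist_force: [-1.4, -0.2, -0.4]
finger_gap: 0.0602
t 2.37 pos [504.8  44.7 188.7] yaw 107.21 q6 -1.921 F [-1.4 -0.2 -0.4] M [ 0.04  -0.012  0.031] e6 -0.014 gap 60.2 tilt [-0.004  0.001]
d mm 3.9750663156066253 -4.629263423445167 drad -0.0036033335304180786
```

View pics/scene1.png

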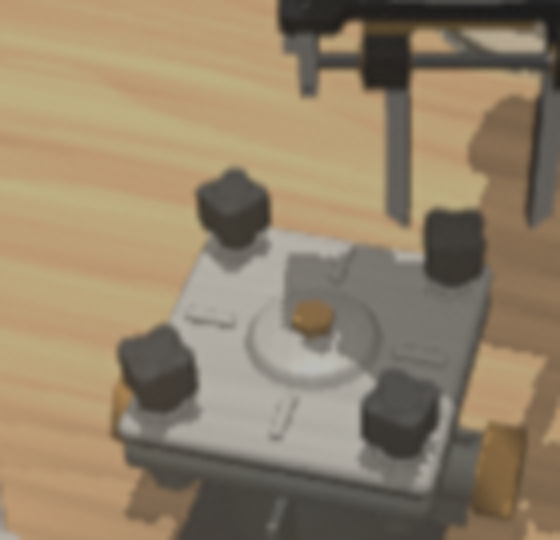

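View pics/top1.png

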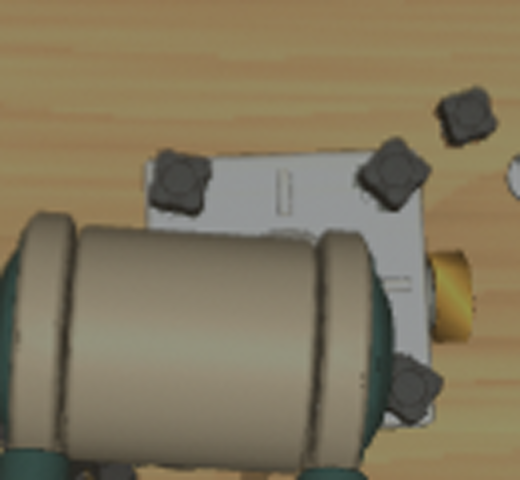

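Scene crop: the fingers straddle nut a, tips at about (398,220) and (540,220) with the nut at (455,245). I'm 4 mm short in xy, so I'll correct that as I descend.

```bash
python3 -m inch '{"travel":[[2,-2.5,-5],[0,0,0]],"rot":[[0,0,0],[0,0,0]]}'
python3 st.py 508.8 40.1 107
```

```text
time: 2.63
position: [0.5083, 0.0418, 0.1853]
ee_rot: [1.863, 2.53, -0.0]
wrist_force: [-0.8, 1.1, -0.1]
finger_gap: 0.0602
t 2.63 pos [508.3  41.8 185.3] yaw 107.26 q6 -1.926 F [-0.8  1.1 -0.1] M [ 0.003 -0.024  0.032] e6 -0.028 gap 60.2 tilt [ 0. -0.]
d mm 0.4936287877951031 -1.7229077142558467 drad -0.004534722276205685
```

```bash
python3 -m inch '{"travel":[[0.3,-1,-15],[0,0,-14],[0,0,0],[0,0,0]],"rot":[[0,0,0],[0,0,0],[0,0,0],[0,0,0]]}'
python3 st.py 508.8 40.1 107
```

```text
time: 2.97
position: [0.5082, 0.0407, 0.1564]
ee_rot: [-1.863, -2.528, 0.001]
wrist_force: [1.3, 0.4, 0.4]
finger_gap: 0.0601
t 2.97 pos [508.2  40.7 156.4] yaw 107.22 q6 -1.928 F [1.3 0.4 0.4] M [ 0.052  0.038 -0.011] e6 0.001 gap 60.1 tilt [-0.001  0.   ]
d mm 0.6024953539265425 -0.6381646939392738 drad -0.003821732040438882
```

Now close.

```bash
python3 -m inch '{"travel":[[0,0,0],[0,0,0],[0,0,0],[0,0,0]],"rot":[[0,0,0],[0,0,0],[0,0,0],[0,0,0]]}' 28 40
python3 st.py 508.8 40.1 107
```

```text
time: 3.3
position: [0.509, 0.0405, 0.1571]
ee_rot: [1.864, 2.528, 0.001]
wrist_force: [0.2, -0.2, 0.3]
finger_gap: 0.037
t 3.30 pos [509.   40.5 157.1] yaw 107.20 q6 -1.928 F [ 0.2 -0.2  0.3] M [0.009 0.012 0.022] e6 0.000 gap 37.0 tilt [0.001 0.   ]
d mm -0.24976350012019566 -0.39928412353729215 drad -0.0035487456118939074
```

```bash
python3 -m inch '{"travel":[[0,0,0],[0,0,0],[0,0,0]],"rot":[[0,0,0],[0,0,0],[0,0,0]]}' 28 40
python3 st.py 508.8 40.1 107
```

```text
time: 3.55
position: [0.5093, 0.0396, 0.1571]
ee_rot: [1.863, 2.527, -0.001]
wrist_force: [0.7, -3.4, 3.1]
finger_gap: 0.0313
t 3.55 pos [509.3  39.6 157.1] yaw 107.21 q6 -1.928 F [ 0.7 -3.4  3.1] M [-0.582 -0.131 -0.01 ] e6 -0.005 gap 31.3 tilt [ 0.002 -0.002]
d mm -0.5182163264021824 0.511905636797664 drad -0.0036246937288396124
```

Gripped at 31.3 mm with only small forces. I'll turn clockwise, following the sink of about 0.115 mm per 0.12 rad.

```bash
python3 -m inch '{"travel":[[0,0,-0.1],[0,0,-0.1],[0,0,-0.1],[0,0,-0.1],[0,0,-0.1]],"rot":[[0,0,-0.1],[0,0,-0.1],[0,0,-0.1],[0,0,-0.1],[0,0,-0.1]]}'
python3 st.py 508.8 40.1 107
python3 -m inch '{"travel":[[0,0,-0.1],[0,0,-0.1],[0,0,-0.1],[0,0,-0.1],[0,0,-0.1]],"rot":[[0,0,-0.1],[0,0,-0.1],[0,0,-0.1],[0,0,-0.1],[0,0,-0.1]]}'
python3 st.py 508.8 40.1 107
```

```text
time: 3.97
position: [0.5093, 0.0395, 0.1567]
ee_rot: [2.434, 1.982, 0.0]
wrist_force: [-0.0, -3.4, 4.0]
finger_gap: 0.0313
t 3.97 pos [509.3  39.5 156.7] yaw 78.30 q6 -1.423 F [-0.  -3.4  4. ] M [-0.664 -0.063  0.141] e6 -0.880 gap 31.3 tilt [ 0.002 -0.002]
d mm -0.5371738511930175 0.6132585536335355 drad 0.5009887202158804
time: 4.38
position: [0.5094, 0.0394, 0.1563]
ee_rot: [2.849, 1.318, 0.001]
wrist_force: [0.3, -3.2, 4.2]
finger_gap: 0.0313
t 4.38 pos [509.4  39.4 156.3] yaw 49.65 q6 -0.923 F [ 0.3 -3.2  4.2] M [-0.712 -0.046  0.132] e6 -0.875 gap 31.3 tilt [ 0.002 -0.002]
d mm -0.5731741215656712 0.6970311145798078 drad 1.0008979026223437
```

Running torque is about 0.13 N m. Continuing.

```bash
python3 -m inch '{"travel":[[0,0,-0.1],[0,0,-0.1],[0,0,-0.1],[0,0,-0.1],[0,0,-0.1],[0,0,-0.1],[0,0,-0.1]],"rot":[[0,0,-0.1],[0,0,-0.1],[0,0,-0.1],[0,0,-0.1],[0,0,-0.1],[0,0,-0.1],[0,0,-0.1]]}'
python3 st.py 508.8 40.1 107
python3 -m inch '{"travel":[[0,0,-0.1],[0,0,-0.1],[0,0,-0.1],[0,0,-0.1],[0,0,-0.1],[0,0,-0.1]],"rot":[[0,0,-0.1],[0,0,-0.1],[0,0,-0.1],[0,0,-0.1],[0,0,-0.1],[0,0,-0.1]]}'
python3 st.py 508.8 40.1 107
```

```text
time: 4.97
position: [0.5093, 0.0393, 0.1556]
ee_rot: [3.128, 0.261, 0.003]
wrist_force: [1.0, -4.6, 3.7]
finger_gap: 0.0314
t 4.97 pos [509.3  39.3 155.6] yaw 9.55 q6 -0.223 F [ 1.  -4.6  3.7] M [-0.851  0.003  0.087] e6 -0.871 gap 31.4 tilt [ 0.002 -0.002]
d mm -0.48761542935886837 0.7718326963376683 drad 1.700768188305931
time: 5.47
position: [0.5092, 0.0393, 0.1551]
ee_rot: [3.066, -0.675, 0.003]
wrist_force: [-0.2, -3.3, 4.3]
finger_gap: 0.0313
t 5.47 pos [509.2  39.3 155.1] yaw -24.82 q6 0.377 F [-0.2 -3.3  4.3] M [-0.893  0.047  0.125] e6 -0.869 gap 31.3 tilt [ 0.002 -0.003]
d mm -0.39265945852986306 0.8349315033373159 drad 2.300695050269246
```

```bash
python3 -m inch '{"travel":[[0,0,-0.1],[0,0,0],[0,0,-0.1]],"rot":[[0,0,-0.05],[0,0,-0.05],[0,0,-0.05]]}'
python3 st.py 508.8 40.1 107
```

```text
time: 5.72
position: [0.5091, 0.0393, 0.155]
ee_rot: [3.008, -0.899, 0.004]
wrist_force: [-0.5, -3.2, 5.7]
finger_gap: 0.0309
t 5.72 pos [509.1  39.3 155. ] yaw -33.27 q6 0.524 F [-0.5 -3.2  5.7] M [-0.894  0.158  0.111] e6 -0.368 gap 30.9 tilt [ 0.002 -0.003]
d mm -0.3421333700104583 0.8361751084747837 drad 2.4482277834537176
```

```bash
python3 -m inch '{"travel":[[0,0,0],[0,0,-0.1]],"rot":[[0,0,-0.05],[0,0,-0.05]]}'>/dev/null
python3 st.py 508.8 40.1 107
```

```text
t 5.88 pos [509.1  39.3 155. ] yaw -39.00 q6 0.624 F [-0.8 -4.8  6.1] M [-0.889  0.173  0.156] e6 -0.360 gap 31.3 tilt [ 0.002 -0.003]
d mm -0.33940013433641525 0.837462039574838 drad 2.5481713693383363
```

```bash
python3 -m inch '{"travel":[[0,0,-0.05]],"rot":[[0,0,-0.05]]}'>/dev/null
python3 st.py 508.8 40.1 107
```

```text
t 5.97 pos [509.1  39.3 154.9] yaw -41.86 q6 0.674 F [-0.2 -5.   6.2] M [-0.9    0.203  0.174] e6 -0.355 gap 31.0 tilt [ 0.002 -0.003]
d mm -0.32908463974382585 0.8409989328879561 drad 2.598155511680203
```

```bash
python3 -m inch '{"travel":[[0,0,-0.05]],"rot":[[0,0,-0.05]]}'>/dev/null
python3 st.py 508.8 40.1 107
```

```text
t 6.05 pos [509.1  39.3 154.9] yaw -44.72 q6 0.724 F [-1.2 -3.3  5.9] M [-0.94   0.234  0.157] e6 -0.350 gap 31.4 tilt [ 0.002 -0.003]
d mm -0.2984709381199764 0.845705940520709 drad 2.6480798929780516
```

```bash
cat > ok.py <<'E'
# print state briefly; exit 1 if torque above the limit given
from h import *
import sys
o=get_obs(); r=R.from_rotvec(o["ee_rot"]).as_matrix()
print("t %.2f yaw %.2f z %.1f Mz %.3f e6 %.2f q6 %.2f F %s"%(o["time"],np.degrees(np.arctan2(r[1,0],r[0,0])),o["position"][2]*1000,o["moment"][2],o["effort"][5],o["q"][5],o["wrist_force"].round(1)))
sys.exit(o["moment"][2]>float(sys.argv[1]))
E
python3 -m inch '{"travel":[[0,0,-0.04]],"rot":[[0,0,-0.04]]}'>/dev/null; python3 ok.py 0.22 &&
python3 -m inch '{"travel":[[0,0,-0.04]],"rot":[[0,0,-0.04]]}'>/dev/null && python3 ok.py 0.22 &&
python3 -m inch '{"travel":[[0,0,-0.04]],"rot":[[0,0,-0.04]]}'>/dev/null && python3 ok.py 0.22 &&
python3 -m inch '{"travel":[[0,0,-0.04]],"rot":[[0,0,-0.04]]}'>/dev/null && python3 ok.py 0.22 &&
python3 -m inch '{"travel":[[0,0,-0.04]],"rot":[[0,0,-0.04]]}'>/dev/null && python3 ok.py 0.22
```

```text
t 6.13 yaw -47.01 z 154.9 Mz 0.150 e6 -0.18 q6 0.76 F [-0.9 -2.9  7. ]False
```

```bash
sed -i 's/sys.exit(\(.*\))$/sys.exit(int(\1))/' ok.py
python3 -m inch '{"travel":[[0,0,-0.04]],"rot":[[0,0,-0.04]]}'>/dev/null; python3 ok.py 0.22 &&
python3 -m inch '{"travel":[[0,0,-0.04]],"rot":[[0,0,-0.04]]}'>/dev/null && python3 ok.py 0.22 &&
python3 -m inch '{"travel":[[0,0,-0.04]],"rot":[[0,0,-0.04]]}'>/dev/null && python3 ok.py 0.22 &&
python3 -m inch '{"travel":[[0,0,-0.04]],"rot":[[0,0,-0.04]]}'>/dev/null && python3 ok.py 0.22 &&
python3 -m inch '{"travel":[[0,0,-0.04]],"rot":[[0,0,-0.04]]}'>/dev/null && python3 ok.py 0.22
```

```text
t 6.22 yaw -49.28 z 154.9 Mz 0.186 e6 -0.23 q6 0.80 F [-1.5 -3.9  6.5]
t 6.30 yaw -51.56 z 154.9 Mz 0.272 e6 -0.12 q6 0.84 F [-0.9 -3.6  7.2]
```

Torque is climbing (0.15, 0.19, 0.27), so this is the stop. I'll take smaller steps up to about 0.36.

```bash
python3 -m inch '{"travel":[[0,0,0]],"rot":[[0,0,-0.02]]}'>/dev/null; python3 ok.py 0.32 && python3 -m inch '{"travel":[[0,0,0]],"rot":[[0,0,-0.02]]}'>/dev/null; python3 ok.py 0.34
```

```text
t 6.38 yaw -52.67 z 154.9 Mz 0.335 e6 0.25 q6 0.86 F [-0.4 -3.5  6.3]
t 6.38 yaw -52.67 z 154.9 Mz 0.335 e6 0.25 q6 0.86 F [-0.4 -3.5  6.3]
```

```bash
python3 -m inch '{"travel":[[0,0,0]],"rot":[[0,0,-0.01]]}'>/dev/null; python3 ok.py 0.32 ; python3 -m inch '{"travel":[[0,0,0]],"rot":[[0,0,0]]}'>/dev/null; python3 ok.py 0.34
```

```text
t 6.47 yaw -53.19 z 154.9 Mz 0.367 e6 0.32 q6 0.87 F [-1.2 -3.9  6.8]
t 6.55 yaw -53.16 z 154.9 Mz 0.311 e6 0.39 q6 0.87 F [-0.5 -2.6  7.3]
```

```bash
python3 -m inch '{"travel":[[0,0,0]],"rot":[[0,0,-0.01]]}'>/dev/null; python3 ok.py 0.32 ; python3 -m inch '{"travel":[[0,0,0],[0,0,0],[0,0,0]],"rot":[[0,0,0],[0,0,0],[0,0,0]]}' 60 ; python3 st.py 635.2 -73.1 136.5
```

```text
t 6.63 yaw -53.72 z 154.9 Mz 0.451 e6 0.21 q6 0.88 F [-0.5 -3.3  6.8]
time: 6.88
position: [0.5081, 0.0411, 0.1534]
ee_rot: [-2.801, 1.421, 0.002]
wrist_force: [0.8, 0.2, 0.5]
finger_gap: 0.0479
t 6.88 pos [508.1  41.1 153.4] yaw -53.82 q6 0.882 F [0.8 0.2 0.5] M [-0.037  0.13  -0.014] e6 -0.000 gap 47.9 tilt [-0.001  0.001]
d mm 127.07902019180369 -114.15176466388945 drad -2.961550883628243
```

Nut a is finished: turned 2.81 rad, final torque 0.31 to 0.45 N m against a running torque of about 0.15. The gripped pose puts nut a at about (509.2, 39.2), so I'll shift the other targets by (+0.4, -0.9) mm. Next is the diagonal nut c.

```bash
python3 -m inch '{"travel":[[0,0,26],[0,0,26],[4.7,-4.3,0],[4.7,-4.3,0],[4.7,-4.3,0],[4.7,-4.3,0],[4.7,-4.3,0],[4.7,-4.3,0],[4.7,-4.3,0],[4.7,-4.3,0]],"rot":[[0,0,0],[0,0,0],[0,0,0.12],[0,0,0.12],[0,0,0.12],[0,0,0.12],[0,0,0.12],[0,0,0.12],[0,0,0.12],[0,0,0.12]]}'
python3 -m inch '{"travel":[[4.7,-4.3,0],[4.7,-4.3,0],[4.7,-4.3,0],[4.7,-4.3,0],[4.7,-4.3,0],[4.7,-4.3,0],[4.7,-4.3,0],[4.7,-4.3,0],[4.7,-4.3,0],[4.7,-4.3,0]],"rot":[[0,0,0.12],[0,0,0.12],[0,0,0.12],[0,0,0.12],[0,0,0.12],[0,0,0.12],[0,0,0.12],[0,0,0.12],[0,0,0.12],[0,0,0.12]]}' >/dev/null
python3 st.py 635.6 -74 136.5
```

```text
time: 7.72
position: [0.546, 0.0064, 0.205]
ee_rot: [-3.14, -0.042, 0.002]
wrist_force: [0.1, -0.1, -0.4]
finger_gap: 0.0598
t 8.55 pos [593.  -36.5 204.9] yaw 70.30 q6 -1.407 F [ 0.5 -0.4 -0.2] M [-0.011  0.     0.008] e6 1.242 gap 60.4 tilt [-0.001  0.001]
d mm 42.56431936740785 -37.473778593663795 drad 1.1553745493952616
```

```bash
python3 -m inch '{"travel":[[4.3,-3.7,0],[4.3,-3.7,0],[4.3,-3.7,0],[4.3,-3.7,0],[4.3,-3.7,0],[4.3,-3.7,0],[4.3,-3.7,0],[4.3,-3.7,0],[4.3,-3.7,0],[4.3,-3.7,0]],"rot":[[0,0,0.115],[0,0,0.115],[0,0,0.115],[0,0,0.115],[0,0,0.115],[0,0,0.115],[0,0,0.115],[0,0,0.115],[0,0,0.115],[0,0,0.115]]}' >/dev/null
python3 st.py 635.6 -74 136.5
python3 - <<'E'
from h import *
for n,(x0,y0,x1,y1) in {"top":(215,130,345,250),"scene":(150,65,290,200)}.items():
    c=capture(n); b=cv2.resize(c["frame"][y0:y1,x0:x1,::-1],None,fx=4,fy=4,interpolation=cv2.INTER_CUBIC); cv2.imwrite(f"pics/{n}2.png",b)
E
```

```text
t 9.38 pos [636.1 -73.4 204.9] yaw 136.18 q6 -2.601 F [-1.  -0.2  0.4] M [0.05  0.038 0.051] e6 1.177 gap 60.1 tilt [-0.002  0.001]
d mm -0.4577589679796574 -0.5589536538836626 drad 0.005584411332104128
```

View pics/scene2.png

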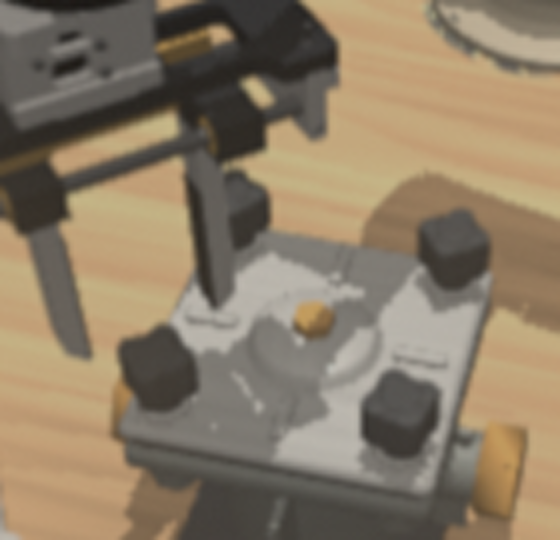

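The fingers straddle nut c, tips at (70,355) and (218,303) with the nut at (160,370). Descending.

```bash
python3 -m inch '{"travel":[[-0.4,-0.5,-16],[0,0,-16],[0,0,-16],[0,0,0],[0,0,0]],"rot":[[0,0,0.005],[0,0,0],[0,0,0],[0,0,0],[0,0,0]]}' >/dev/null
python3 st.py 635.6 -74 136.5
python3 -m inch '{"travel":[[0,0,0],[0,0,0],[0,0,0],[0,0,0],[0,0,0],[0,0,0],[0,0,0]],"rot":[[0,0,0],[0,0,0],[0,0,0],[0,0,0],[0,0,0],[0,0,0],[0,0,0]]}' 28 40 >/dev/null
python3 st.py 635.6 -74 136.5
```

```text
t 9.90 pos [634.9 -73.8 156.7] yaw 136.03 q6 -2.599 F [-0.3  0.4  0.1] M [ 0.131 -0.018  0.068] e6 0.017 gap 60.0 tilt [-0.003  0.001]
d mm 0.7457089697946913 -0.1860954340546357 drad 0.008155371655988175
t 10.48 pos [635.7 -73.9 158.4] yaw 136.14 q6 -2.601 F [-0.8  1.6  4.1] M [0.509 0.403 0.1  ] e6 0.075 gap 31.4 tilt [0.    0.001]
d mm -0.055135539087018515 -0.14753449559387377 drad 0.006312442359268658
```

```bash
python3 -m inch '{"travel":[[0,0,-0.1],[0,0,-0.1],[0,0,-0.1],[0,0,-0.1],[0,0,-0.1],[0,0,-0.1],[0,0,-0.1],[0,0,-0.1]],"rot":[[0,0,-0.1],[0,0,-0.1],[0,0,-0.1],[0,0,-0.1],[0,0,-0.1],[0,0,-0.1],[0,0,-0.1],[0,0,-0.1]]}' >/dev/null; python3 ok.py 0.3 &&
python3 -m inch '{"travel":[[0,0,-0.1],[0,0,-0.1],[0,0,-0.1],[0,0,-0.1],[0,0,-0.1],[0,0,-0.1],[0,0,-0.1],[0,0,-0.1]],"rot":[[0,0,-0.1],[0,0,-0.1],[0,0,-0.1],[0,0,-0.1],[0,0,-0.1],[0,0,-0.1],[0,0,-0.1],[0,0,-0.1]]}' >/dev/null; python3 ok.py 0.3 &&
python3 -m inch '{"travel":[[0,0,-0.1],[0,0,-0.1],[0,0,-0.1],[0,0,-0.1],[0,0,-0.1],[0,0,-0.1]],"rot":[[0,0,-0.1],[0,0,-0.1],[0,0,-0.1],[0,0,-0.1],[0,0,-0.1],[0,0,-0.1]]}' >/dev/null; python3 ok.py 0.3; python3 st.py
```

```text
t 11.15 yaw 90.03 z 157.6 Mz 0.080 e6 -0.88 q6 -1.80 F [-1.2  0.9  4.8]
t 11.82 yaw 44.19 z 156.9 Mz 0.171 e6 -0.87 q6 -1.00 F [-1.7  2.6  5. ]
t 12.32 yaw 9.82 z 156.4 Mz 0.165 e6 -0.87 q6 -0.40 F [-1.4  1.   4.4]
t 12.32 pos [635.6 -74.3 156.4] yaw 9.82 q6 -0.396 F [-1.4  1.   4.4] M [0.2   0.494 0.165] e6 -0.867 gap 31.2 tilt [ 0. -0.]
```

```bash
python3 -m inch '{"travel":[[0,0,-0.1],[0,0,-0.1]],"rot":[[0,0,-0.1],[0,0,-0.1]]}' >/dev/null; python3 ok.py 0.28 && 
python3 -m inch '{"travel":[[0,0,-0.05]],"rot":[[0,0,-0.05]]}'>/dev/null && python3 ok.py 0.26 &&
python3 -m inch '{"travel":[[0,0,-0.05]],"rot":[[0,0,-0.05]]}'>/dev/null && python3 ok.py 0.26 &&
python3 -m inch '{"travel":[[0,0,-0.05]],"rot":[[0,0,-0.05]]}'>/dev/null && python3 ok.py 0.26 &&
python3 -m inch '{"travel":[[0,0,-0.05]],"rot":[[0,0,-0.05]]}'>/dev/null && python3 ok.py 0.26 &&
python3 -m inch '{"travel":[[0,0,-0.05]],"rot":[[0,0,-0.05]]}'>/dev/null && python3 ok.py 0.26 &&
python3 -m inch '{"travel":[[0,0,-0.05]],"rot":[[0,0,-0.05]]}'>/dev/null && python3 ok.py 0.26 &&
python3 -m inch '{"travel":[[0,0,-0.05]],"rot":[[0,0,-0.05]]}'>/dev/null && python3 ok.py 0.26 &&
python3 -m inch '{"travel":[[0,0,-0.05]],"rot":[[0,0,-0.05]]}'>/dev/null && python3 ok.py 0.26
```

```text
t 12.48 yaw -1.65 z 156.2 Mz 0.122 e6 -0.86 q6 -0.20 F [-2.1  1.4  5.1]
t 12.57 yaw -4.46 z 156.2 Mz 0.136 e6 -0.05 q6 -0.15 F [-2.3  1.9  4.5]
t 12.65 yaw -7.24 z 156.1 Mz 0.080 e6 -0.34 q6 -0.10 F [-1.9  1.3  5.8]
t 12.73 yaw -10.09 z 156.1 Mz 0.091 e6 -0.37 q6 -0.05 F [-1.1  1.6  5.4]
t 12.82 yaw -12.96 z 156.0 Mz 0.150 e6 -0.37 q6 0.00 F [-1.9  0.6  4.7]
t 12.90 yaw -15.83 z 156.0 Mz 0.118 e6 -0.37 q6 0.05 F [-2.   0.8  6.6]
t 12.98 yaw -18.69 z 156.0 Mz 0.131 e6 -0.36 q6 0.10 F [-3.5  1.   6.4]
t 13.07 yaw -21.55 z 155.9 Mz 0.159 e6 -0.35 q6 0.15 F [-2.7  1.2  5.9]
t 13.15 yaw -24.42 z 156.0 Mz 0.133 e6 -0.35 q6 0.20 F [-2.5  1.5  6.9]
```

```bash
python3 -m inch '{"travel":[[0,0,-0.05]],"rot":[[0,0,-0.04]]}' >/dev/null; python3 ok.py 0.22 && 
python3 -m inch '{"travel":[[0,0,-0.05]],"rot":[[0,0,-0.04]]}'>/dev/null && python3 ok.py 0.22 &&
python3 -m inch '{"travel":[[0,0,-0.05]],"rot":[[0,0,-0.04]]}'>/dev/null && python3 ok.py 0.22 &&
python3 -m inch '{"travel":[[0,0,-0.05]],"rot":[[0,0,-0.04]]}'>/dev/null && python3 ok.py 0.22 &&
python3 -m inch '{"travel":[[0,0,-0.05]],"rot":[[0,0,-0.04]]}'>/dev/null && python3 ok.py 0.22 &&
python3 -m inch '{"travel":[[0,0,-0.05]],"rot":[[0,0,-0.04]]}'>/dev/null && python3 ok.py 0.22 &&
python3 -m inch '{"travel":[[0,0,-0.05]],"rot":[[0,0,-0.04]]}'>/dev/null && python3 ok.py 0.22 &&
python3 -m inch '{"travel":[[0,0,-0.05]],"rot":[[0,0,-0.04]]}'>/dev/null && python3 ok.py 0.22
```

```text
t 13.23 yaw -26.70 z 155.9 Mz 0.159 e6 -0.18 q6 0.24 F [-2.4  1.2  7. ]
t 13.32 yaw -28.97 z 155.9 Mz 0.140 e6 -0.23 q6 0.28 F [-1.9  1.   6.5]
t 13.40 yaw -31.26 z 155.9 Mz 0.174 e6 -0.23 q6 0.32 F [-2.   2.4  7.4]
t 13.48 yaw -33.55 z 155.9 Mz 0.211 e6 -0.21 q6 0.36 F [-2.8  1.5  6.4]
t 13.57 yaw -35.83 z 155.9 Mz 0.327 e6 -0.10 q6 0.40 F [-2.7  0.7  7.6]
```

```bash
python3 -m inch '{"travel":[[0,0,0]],"rot":[[0,0,-0.01]]}'>/dev/null; python3 ok.py 0.37; python3 -m inch '{"travel":[[0,0,0]],"rot":[[0,0,0]]}'>/dev/null; python3 ok.py 0.34
```

```text
t 13.65 yaw -36.36 z 155.9 Mz 0.292 e6 0.41 q6 0.41 F [-3.6  0.5  7.5]
t 13.73 yaw -36.30 z 155.9 Mz 0.261 e6 0.35 q6 0.41 F [-2.3  0.8  7.3]
```

```bash
python3 -m inch '{"travel":[[0,0,0]],"rot":[[0,0,-0.025]]}'>/dev/null; python3 ok.py 0.37; python3 -m inch '{"travel":[[0,0,0]],"rot":[[0,0,0]]}'>/dev/null; python3 ok.py 0.34;  python3 -m inch '{"travel":[[0,0,0]],"rot":[[0,0,0]]}'>/dev/null; python3 ok.py 0.34
```

```text
t 13.82 yaw -37.73 z 155.9 Mz 0.371 e6 -0.02 q6 0.43 F [-2.4  1.6  8. ]
t 13.90 yaw -37.75 z 155.9 Mz 0.319 e6 0.47 q6 0.43 F [-2.9  1.4  6.7]
t 13.98 yaw -37.71 z 155.9 Mz 0.317 e6 0.32 q6 0.43 F [-3.2  1.8  7.2]
```

```bash
python3 -m inch '{"travel":[[0,0,0]],"rot":[[0,0,-0.015]]}'>/dev/null; python3 ok.py 0.37; python3 -m inch '{"travel":[[0,0,0],[0,0,0],[0,0,0]],"rot":[[0,0,0],[0,0,0],[0,0,0]]}' 60 >/dev/null; python3 st.py 629 45.8 78.3
```

```text
t 14.07 yaw -38.57 z 155.9 Mz 0.448 e6 0.18 q6 0.45 F [-3.1  1.6  7.4]
t 14.32 pos [636.1 -74.8 154.4] yaw -38.62 q6 0.449 F [-0.3 -0.7 -1. ] M [-0.054  0.086 -0.055] e6 0.001 gap 48.5 tilt [ 0.001 -0.001]
d mm -7.10832925052398 120.55041750164646 drad 2.040658737534591
```

Nut c is finished: turned 3.05 rad, holding at 0.32 N m with a peak of 0.45. On to nut b.

```bash
python3 -m inch '{"travel":[[0,0,25],[0,0,26],[-0.4,7.1,0],[-0.4,7.1,0],[-0.4,7.1,0],[-0.4,7.1,0],[-0.4,7.1,0],[-0.4,7.1,0],[-0.4,7.1,0],[-0.4,7.1,0]],"rot":[[0,0,0],[0,0,0],[0,0,0.12],[0,0,0.12],[0,0,0.12],[0,0,0.12],[0,0,0.12],[0,0,0.12],[0,0,0.12],[0,0,0.12]]}' >/dev/null
python3 -m inch '{"travel":[[-0.4,7.1,0],[-0.4,7.1,0],[-0.4,7.1,0],[-0.4,7.1,0],[-0.4,7.1,0],[-0.4,7.1,0],[-0.4,7.1,0],[-0.4,7.1,0],[-0.4,7.1,0]],"rot":[[0,0,0.12],[0,0,0.12],[0,0,0.12],[0,0,0.12],[0,0,0.12],[0,0,0.12],[0,0,0.12],[0,0,0.12],[0,0,0.12]]}' >/dev/null
python3 st.py 629 45.8 78.3
```

```text
t 15.90 pos [629.3  46.4 205.1] yaw 78.59 q6 -1.408 F [ 0.4 -0.3  0.1] M [ 0.011 -0.03   0.005] e6 1.074 gap 59.8 tilt [-0. -0.]
d mm -0.2625280173882629 -0.5836821188866566 drad -0.00513217045199739
```

```bash
python3 -m inch '{"travel":[[-0.2,-0.6,-16],[0,0,-16],[0,0,-16],[0,0,0],[0,0,0]],"rot":[[0,0,-0.005],[0,0,0],[0,0,0],[0,0,0],[0,0,0]]}' >/dev/null
python3 st.py 629 45.8 78.3
python3 -m inch '{"travel":[[0,0,0],[0,0,0],[0,0,0],[0,0,0],[0,0,0],[0,0,0],[0,0,0]],"rot":[[0,0,0],[0,0,0],[0,0,0],[0,0,0],[0,0,0],[0,0,0],[0,0,0]]}' 28 40 >/dev/null
python3 st.py 629 45.8 78.3
```

```text
t 16.32 pos [628.4  45.5 156.6] yaw 77.97 q6 -1.399 F [-0.7  1.   0.7] M [ 0.005  0.035 -0.014] e6 0.000 gap 60.0 tilt [-0.002 -0.   ]
d mm 0.5925701539327974 0.26110646998237996 drad 0.005714085127334329
t 16.90 pos [629.3  45.7 158.3] yaw 77.99 q6 -1.399 F [ 0.7 -0.3  2.7] M [ 0.085 -0.052 -0.011] e6 0.024 gap 31.3 tilt [0.001 0.   ]
d mm -0.250599799253564 0.06708368368161644 drad 0.005486389897040032
```

Well aligned. Turning b.

```bash
python3 -m inch '{"travel":[[0,0,-0.1],[0,0,-0.1],[0,0,-0.1],[0,0,-0.1],[0,0,-0.1],[0,0,-0.1],[0,0,-0.1],[0,0,-0.1]],"rot":[[0,0,-0.1],[0,0,-0.1],[0,0,-0.1],[0,0,-0.1],[0,0,-0.1],[0,0,-0.1],[0,0,-0.1],[0,0,-0.1]]}' >/dev/null; python3 ok.py 0.3 &&
python3 -m inch '{"travel":[[0,0,-0.1],[0,0,-0.1],[0,0,-0.1],[0,0,-0.1],[0,0,-0.1],[0,0,-0.1],[0,0,-0.1],[0,0,-0.1]],"rot":[[0,0,-0.1],[0,0,-0.1],[0,0,-0.1],[0,0,-0.1],[0,0,-0.1],[0,0,-0.1],[0,0,-0.1],[0,0,-0.1]]}' >/dev/null; python3 ok.py 0.3 &&
python3 -m inch '{"travel":[[0,0,-0.1],[0,0,-0.1],[0,0,-0.1],[0,0,-0.1],[0,0,-0.1],[0,0,-0.1]],"rot":[[0,0,-0.1],[0,0,-0.1],[0,0,-0.1],[0,0,-0.1],[0,0,-0.1],[0,0,-0.1]]}' >/dev/null; python3 ok.py 0.3&&
python3 -m inch '{"travel":[[0,0,-0.1],[0,0,-0.1]],"rot":[[0,0,-0.1],[0,0,-0.1]]}' >/dev/null; python3 ok.py 0.28; python3 st.py
```

```text
t 17.57 yaw 31.87 z 157.5 Mz 0.074 e6 -0.92 q6 -0.59 F [ 0.4 -0.3  3.7]
t 18.23 yaw -13.96 z 156.7 Mz 0.111 e6 -0.92 q6 0.21 F [-0.1  0.   2.4]
t 18.73 yaw -48.34 z 156.2 Mz 0.063 e6 -0.91 q6 0.81 F [-1.3  0.7  4.2]
t 18.90 yaw -59.80 z 156.2 Mz 0.016 e6 -0.88 q6 1.01 F [-1.4 -0.4  5.2]
t 18.90 pos [628.8  45.6 156.2] yaw -59.80 q6 1.006 F [-1.4 -0.4  5.2] M [-0.035  0.345  0.016] e6 -0.881 gap 31.3 tilt [ 0.001 -0.   ]
```

```bash
python3 -m inch '{"travel":[[0,0,-0.05]],"rot":[[0,0,-0.05]]}'>/dev/null && python3 ok.py 0.18 &&
python3 -m inch '{"travel":[[0,0,-0.05]],"rot":[[0,0,-0.05]]}'>/dev/null && python3 ok.py 0.18 &&
python3 -m inch '{"travel":[[0,0,-0.05]],"rot":[[0,0,-0.05]]}'>/dev/null && python3 ok.py 0.18 &&
python3 -m inch '{"travel":[[0,0,-0.05]],"rot":[[0,0,-0.04]]}'>/dev/null && python3 ok.py 0.18 &&
python3 -m inch '{"travel":[[0,0,-0.05]],"rot":[[0,0,-0.04]]}'>/dev/null && python3 ok.py 0.18 &&
python3 -m inch '{"travel":[[0,0,-0.05]],"rot":[[0,0,-0.04]]}'>/dev/null && python3 ok.py 0.18 &&
python3 -m inch '{"travel":[[0,0,-0.05]],"rot":[[0,0,-0.04]]}'>/dev/null && python3 ok.py 0.18 &&
python3 -m inch '{"travel":[[0,0,-0.05]],"rot":[[0,0,-0.04]]}'>/dev/null && python3 ok.py 0.18 &&
python3 -m inch '{"travel":[[0,0,-0.05]],"rot":[[0,0,-0.04]]}'>/dev/null && python3 ok.py 0.18 &&
python3 -m inch '{"travel":[[0,0,-0.05]],"rot":[[0,0,-0.04]]}'>/dev/null && python3 ok.py 0.18
```

```text
t 18.98 yaw -62.62 z 156.2 Mz 0.084 e6 -0.07 q6 1.06 F [-1.  -1.   4.2]
t 19.07 yaw -65.39 z 156.2 Mz 0.144 e6 -0.35 q6 1.10 F [-1.9  0.   4.7]
t 19.15 yaw -68.24 z 156.1 Mz 0.098 e6 -0.37 q6 1.15 F [-1.8 -0.9  5.3]
t 19.23 yaw -70.53 z 156.2 Mz 0.118 e6 -0.21 q6 1.19 F [-0.6 -0.   3.9]
t 19.32 yaw -72.80 z 156.1 Mz 0.150 e6 -0.26 q6 1.23 F [-1.1 -0.2  5.8]
t 19.40 yaw -75.09 z 156.1 Mz 0.150 e6 -0.26 q6 1.27 F [-1.1 -0.3  5.8]
t 19.48 yaw -77.38 z 156.1 Mz 0.113 e6 -0.25 q6 1.31 F [-1.8 -0.2  5.2]
t 19.57 yaw -79.67 z 156.1 Mz 0.164 e6 -0.25 q6 1.35 F [-1.1  0.5  5.6]
t 19.65 yaw -81.96 z 156.1 Mz 0.084 e6 -0.24 q6 1.39 F [-1.   0.6  6.1]
t 19.73 yaw -84.25 z 156.1 Mz 0.237 e6 -0.22 q6 1.43 F [-0.9 -0.3  6.6]
```

```bash
python3 -m inch '{"travel":[[0,0,-0.05]],"rot":[[0,0,-0.03]]}'>/dev/null && python3 ok.py 0.25 &&
python3 -m inch '{"travel":[[0,0,-0.05]],"rot":[[0,0,-0.03]]}'>/dev/null && python3 ok.py 0.25 &&
python3 -m inch '{"travel":[[0,0,-0.05]],"rot":[[0,0,-0.03]]}'>/dev/null && python3 ok.py 0.25 &&
python3 -m inch '{"travel":[[0,0,-0.05]],"rot":[[0,0,-0.03]]}'>/dev/null && python3 ok.py 0.25
```

```text
t 19.82 yaw -85.95 z 156.1 Mz 0.217 e6 0.03 q6 1.46 F [-1.2  0.1  7.1]
t 19.90 yaw -87.64 z 156.1 Mz 0.364 e6 0.05 q6 1.49 F [-2.3 -0.2  6.7]
```

```bash
python3 -m inch '{"travel":[[0,0,0]],"rot":[[0,0,0]]}'>/dev/null; python3 ok.py 0.34;  python3 -m inch '{"travel":[[0,0,0]],"rot":[[0,0,0]]}'>/dev/null; python3 ok.py 0.34
```

```text
t 19.98 yaw -87.61 z 156.1 Mz 0.296 e6 0.45 q6 1.49 F [-0.7 -0.5  7.2]
t 20.07 yaw -87.56 z 156.1 Mz 0.270 e6 0.26 q6 1.49 F [-1.5 -0.7  6.5]
```

```bash
python3 -m inch '{"travel":[[0,0,0]],"rot":[[0,0,-0.02]]}'>/dev/null; python3 ok.py 0.34;  python3 -m inch '{"travel":[[0,0,0]],"rot":[[0,0,0]]}'>/dev/null; python3 ok.py 0.34; python3 -m inch '{"travel":[[0,0,0]],"rot":[[0,0,0]]}'>/dev/null; python3 ok.py 0.34
```

```text
t 20.15 yaw -88.71 z 156.1 Mz 0.347 e6 0.07 q6 1.51 F [-1.7  0.5  6. ]
t 20.23 yaw -88.72 z 156.1 Mz 0.302 e6 0.45 q6 1.51 F [-0.7  1.1  6.2]
t 20.32 yaw -88.69 z 156.1 Mz 0.295 e6 0.33 q6 1.51 F [-1.3 -0.   7.2]
```

```bash
python3 -m inch '{"travel":[[0,0,0]],"rot":[[0,0,-0.02]]}'>/dev/null; python3 ok.py 0.34;  python3 -m inch '{"travel":[[0,0,0]],"rot":[[0,0,0]]}'>/dev/null; python3 ok.py 0.34; python3 -m inch '{"travel":[[0,0,0],[0,0,0],[0,0,0]],"rot":[[0,0,0],[0,0,0],[0,0,0]]}' 60 >/dev/null; python3 st.py 515.8 -80.6 58.3
```

```text
t 20.40 yaw -89.84 z 156.1 Mz 0.419 e6 0.12 q6 1.53 F [-0.9  0.3  6.5]
t 20.48 yaw -89.86 z 156.1 Mz 0.395 e6 0.50 q6 1.53 F [-1.3 -0.6  5.9]
t 20.73 pos [628.6  45.7 154.4] yaw -89.90 q6 1.531 F [-0.2  0.3  0.6] M [-0.041  0.141 -0.035] e6 -0.000 gap 47.5 tilt [-0. -0.]
d mm -112.83271082554234 -126.2545159790777 drad 2.586658397177528
```

Nut b is finished: turned 2.93 rad, about 0.40 N m at the end against a running torque of about 0.12. On to nut d.

```bash
python3 -m inch '{"travel":[[0,0,25],[0,0,26],[-5.1,-5.7,0],[-5.1,-5.7,0],[-5.1,-5.7,0],[-5.1,-5.7,0],[-5.1,-5.7,0],[-5.1,-5.7,0],[-5.1,-5.7,0],[-5.1,-5.7,0]],"rot":[[0,0,0],[0,0,0],[0,0,0.118],[0,0,0.118],[0,0,0.118],[0,0,0.118],[0,0,0.118],[0,0,0.118],[0,0,0.118],[0,0,0.118]]}' >/dev/null
python3 -m inch '{"travel":[[-5.1,-5.7,0],[-5.1,-5.7,0],[-5.1,-5.7,0],[-5.1,-5.7,0],[-5.1,-5.7,0],[-5.1,-5.7,0],[-5.1,-5.7,0],[-5.1,-5.7,0],[-5.1,-5.7,0]],"rot":[[0,0,0.118],[0,0,0.118],[0,0,0.118],[0,0,0.118],[0,0,0.118],[0,0,0.118],[0,0,0.118],[0,0,0.118],[0,0,0.118]]}' >/dev/null
python3 -m inch '{"travel":[[-5.1,-5.7,0],[-5.1,-5.7,0],[-5.1,-5.7,0],[-5.1,-5.7,0],[-5.1,-5.7,0],[0,0,0]],"rot":[[0,0,0.118],[0,0,0.118],[0,0,0.118],[0,0,0.118],[0,0,0.118],[0,0,0]]}' >/dev/null
python3 st.py 515.8 -80.6 58.3
python3 - <<'E'
from h import *
for n,(x0,y0,x1,y1) in {"top":(215,130,345,250),"scene":(150,65,290,200)}.items():
    c=capture(n); b=cv2.resize(c["frame"][y0:y1,x0:x1,::-1],None,fx=4,fy=4,interpolation=cv2.INTER_CUBIC); cv2.imwrite(f"pics/{n}3.png",b)
E
```

```text
t 22.82 pos [515.6 -80.5 205.3] yaw 58.89 q6 -1.315 F [ 0.5 -0.4  0.8] M [ 0.014  0.012 -0.008] e6 -0.951 gap 60.2 tilt [-0.001 -0.   ]
d mm 0.22020865542367574 -0.10067887435803868 drad -0.01024664374460789
```

View pics/scene3.png

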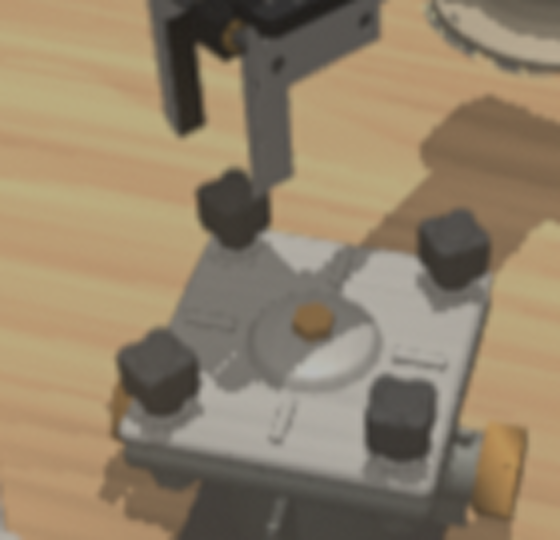

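View pics/top3.png

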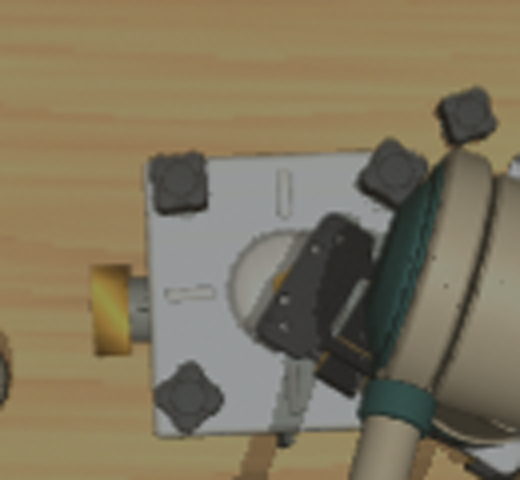

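The fingers straddle nut d, tips at (185,130) and (270,185) with the nut at (233,208). Nuts a, b and c are seated, and nothing else has moved.

```bash
python3 -m inch '{"travel":[[0.4,0,-16],[0,0,-16],[0,0,-16],[0,0,0],[0,0,0]],"rot":[[0,0,-0.01],[0,0,0],[0,0,0],[0,0,0],[0,0,0]]}' >/dev/null
python3 st.py 515.8 -80.6 58.3
python3 -m inch '{"travel":[[0,0,0],[0,0,0],[0,0,0],[0,0,0],[0,0,0],[0,0,0],[0,0,0]],"rot":[[0,0,0],[0,0,0],[0,0,0],[0,0,0],[0,0,0],[0,0,0],[0,0,0]]}' 28 40 >/dev/null
python3 st.py 515.8 -80.6 58.3
```

```text
t 23.33 pos [516.8 -79.2 157. ] yaw 58.20 q6 -1.301 F [0.9 0.3 0.7] M [-0.018 -0.015 -0.025] e6 0.014 gap 60.2 tilt [-0.002  0.001]
d mm -0.9794691209825714 -1.3661395482229466 drad 0.0017649134471995102
t 23.92 pos [516.8 -80.8 158.2] yaw 58.28 q6 -1.303 F [-2.9 -3.2  3.8] M [-0.762  0.518  0.024] e6 0.030 gap 31.4 tilt [-0.    -0.002]
d mm -0.9817903269445196 0.24245876272405553 drad 0.0003331181924146802
```

```bash
python3 -m inch '{"travel":[[0,0,-0.1],[0,0,-0.1],[0,0,-0.1],[0,0,-0.1],[0,0,-0.1],[0,0,-0.1],[0,0,-0.1],[0,0,-0.1]],"rot":[[0,0,-0.1],[0,0,-0.1],[0,0,-0.1],[0,0,-0.1],[0,0,-0.1],[0,0,-0.1],[0,0,-0.1],[0,0,-0.1]]}' >/dev/null; python3 ok.py 0.3 &&
python3 -m inch '{"travel":[[0,0,-0.1],[0,0,-0.1],[0,0,-0.1],[0,0,-0.1],[0,0,-0.1],[0,0,-0.1],[0,0,-0.1],[0,0,-0.1]],"rot":[[0,0,-0.1],[0,0,-0.1],[0,0,-0.1],[0,0,-0.1],[0,0,-0.1],[0,0,-0.1],[0,0,-0.1],[0,0,-0.1]]}' >/dev/null; python3 ok.py 0.3 &&
python3 -m inch '{"travel":[[0,0,-0.1],[0,0,-0.1],[0,0,-0.1],[0,0,-0.1],[0,0,-0.1],[0,0,-0.1]],"rot":[[0,0,-0.1],[0,0,-0.1],[0,0,-0.1],[0,0,-0.1],[0,0,-0.1],[0,0,-0.1]]}' >/dev/null; python3 ok.py 0.3&&
python3 -m inch '{"travel":[[0,0,-0.1],[0,0,-0.1]],"rot":[[0,0,-0.1],[0,0,-0.1]]}' >/dev/null; python3 ok.py 0.28; python3 st.py
```

```text
t 24.58 yaw 12.18 z 157.5 Mz 0.036 e6 -0.92 q6 -0.50 F [-4.  -5.2  5.3]
t 25.25 yaw -33.65 z 156.7 Mz -0.007 e6 -0.92 q6 0.30 F [-5.8 -4.6  7. ]
t 25.75 yaw -68.03 z 156.2 Mz 0.104 e6 -0.90 q6 0.90 F [-6.  -3.5  9.5]
t 25.92 yaw -79.49 z 156.2 Mz 0.132 e6 -0.88 q6 1.10 F [-7.2 -3.8 10.4]
t 25.92 pos [514.9 -80.7 156.2] yaw -79.49 q6 1.102 F [-7.2 -3.8 10.4] M [-0.742  1.44   0.132] e6 -0.879 gap 31.3 tilt [-0.004 -0.002]
```

```bash
python3 -m inch '{"travel":[[-0.2,-0.1,0.05]],"rot":[[0,0,-0.05]]}'>/dev/null && python3 ok.py 0.18 &&
python3 -m inch '{"travel":[[-0.2,-0.1,0.05]],"rot":[[0,0,-0.05]]}'>/dev/null && python3 ok.py 0.18 &&
python3 -m inch '{"travel":[[-0.2,-0.1,0.05]],"rot":[[0,0,-0.04]]}'>/dev/null && python3 ok.py 0.18 &&
python3 -m inch '{"travel":[[-0.2,-0.1,0]],"rot":[[0,0,-0.04]]}'>/dev/null && python3 ok.py 0.18 &&
python3 -m inch '{"travel":[[-0.1,0,0]],"rot":[[0,0,-0.04]]}'>/dev/null && python3 ok.py 0.18 &&
python3 -m inch '{"travel":[[0,0,0]],"rot":[[0,0,-0.04]]}'>/dev/null && python3 ok.py 0.18 &&
python3 -m inch '{"travel":[[0,0,0]],"rot":[[0,0,-0.04]]}'>/dev/null && python3 ok.py 0.18 &&
python3 -m inch '{"travel":[[0,0,-0.05]],"rot":[[0,0,-0.04]]}'>/dev/null && python3 ok.py 0.18 &&
python3 -m inch '{"travel":[[0,0,-0.05]],"rot":[[0,0,-0.04]]}'>/dev/null && python3 ok.py 0.18 &&
python3 -m inch '{"travel":[[0,0,-0.05]],"rot":[[0,0,-0.04]]}'>/dev/null && python3 ok.py 0.18
```

```text
t 26.00 yaw -82.31 z 156.1 Mz 0.100 e6 -0.06 q6 1.15 F [-6.8 -3.7  8.5]
t 26.08 yaw -85.08 z 156.2 Mz 0.123 e6 -0.35 q6 1.20 F [-5.  -2.7  7.2]
t 26.17 yaw -87.37 z 156.2 Mz 0.176 e6 -0.21 q6 1.24 F [-4.6 -2.1  7. ]
t 26.25 yaw -89.65 z 156.2 Mz 0.141 e6 -0.27 q6 1.28 F [-5.2 -2.6  7.7]
t 26.33 yaw -91.93 z 156.1 Mz 0.136 e6 -0.27 q6 1.32 F [-5.4 -2.8  7.6]
t 26.42 yaw -94.22 z 156.1 Mz 0.153 e6 -0.27 q6 1.36 F [-4.4 -2.   8. ]
t 26.50 yaw -96.51 z 156.1 Mz 0.129 e6 -0.26 q6 1.40 F [-5.  -2.1  7. ]
t 26.58 yaw -98.80 z 156.1 Mz 0.081 e6 -0.25 q6 1.44 F [-4.9 -2.6  8.1]
t 26.67 yaw -101.10 z 156.2 Mz 0.173 e6 -0.25 q6 1.48 F [-4.9 -1.6  8.4]
t 26.75 yaw -103.38 z 156.1 Mz 0.139 e6 -0.24 q6 1.52 F [-4.2 -2.5  8. ]
```

```bash
python3 -m inch '{"travel":[[0,0,0]],"rot":[[0,0,-0.04]]}'>/dev/null && python3 ok.py 0.2 &&
python3 -m inch '{"travel":[[0,0,0]],"rot":[[0,0,-0.04]]}'>/dev/null && python3 ok.py 0.2 &&
python3 -m inch '{"travel":[[0,0,0]],"rot":[[0,0,-0.04]]}'>/dev/null && python3 ok.py 0.2 &&
python3 -m inch '{"travel":[[0,0,-0.05]],"rot":[[0,0,-0.04]]}'>/dev/null && python3 ok.py 0.2 &&
python3 -m inch '{"travel":[[0,0,-0.05]],"rot":[[0,0,-0.04]]}'>/dev/null && python3 ok.py 0.2 &&
python3 -m inch '{"travel":[[0,0,-0.05]],"rot":[[0,0,-0.04]]}'>/dev/null && python3 ok.py 0.2 &&
python3 -m inch '{"travel":[[0,0,-0.05]],"rot":[[0,0,-0.04]]}'>/dev/null && python3 ok.py 0.2 &&
python3 -m inch '{"travel":[[0,0,-0.05]],"rot":[[0,0,-0.04]]}'>/dev/null && python3 ok.py 0.2 &&
python3 -m inch '{"travel":[[0,0,-0.05]],"rot":[[0,0,-0.04]]}'>/dev/null && python3 ok.py 0.2 &&
python3 -m inch '{"travel":[[0,0,-0.05]],"rot":[[0,0,-0.04]]}'>/dev/null && python3 ok.py 0.2
```

```text
t 26.83 yaw -105.68 z 156.1 Mz 0.126 e6 -0.24 q6 1.56 F [-5.5 -1.8  7.2]
t 26.92 yaw -107.96 z 156.1 Mz 0.228 e6 -0.18 q6 1.60 F [-4.5 -1.8  7.8]
```

```bash
python3 -m inch '{"travel":[[0,0,0]],"rot":[[0,0,-0.03]]}'>/dev/null && python3 ok.py 0.27 &&
python3 -m inch '{"travel":[[0,0,0]],"rot":[[0,0,-0.03]]}'>/dev/null && python3 ok.py 0.27 &&
python3 -m inch '{"travel":[[0,0,0]],"rot":[[0,0,-0.03]]}'>/dev/null && python3 ok.py 0.27; python3 -m inch '{"travel":[[0,0,0]],"rot":[[0,0,0]]}'>/dev/null; python3 ok.py 0.34
```

```text
t 27.00 yaw -109.66 z 156.1 Mz 0.258 e6 0.07 q6 1.63 F [-4.5 -2.   7.6]
t 27.08 yaw -111.35 z 156.1 Mz 0.427 e6 0.08 q6 1.66 F [-4.9 -0.8  8.6]
t 27.17 yaw -111.32 z 156.1 Mz 0.281 e6 0.49 q6 1.66 F [-5.  -1.1  9. ]
```

```bash
python3 -m inch '{"travel":[[0,0,0]],"rot":[[0,0,-0.02]]}'>/dev/null ; python3 ok.py 0.27 ; python3 -m inch '{"travel":[[0,0,0]],"rot":[[0,0,0]]}'>/dev/null; python3 ok.py 0.34; python3 -m inch '{"travel":[[0,0,0]],"rot":[[0,0,0]]}'>/dev/null; python3 ok.py 0.34
```

```text
t 27.25 yaw -112.42 z 156.1 Mz 0.459 e6 0.12 q6 1.68 F [-4.3 -1.2  8.2]
t 27.33 yaw -112.43 z 156.1 Mz 0.326 e6 0.49 q6 1.68 F [-4.3 -1.5  7.9]
t 27.42 yaw -112.40 z 156.1 Mz 0.356 e6 0.37 q6 1.67 F [-5.1 -0.8  8. ]
```

About 0.36 N m held on d (turned 2.98 rad). I'll release, retreat and check.

```bash
python3 -m inch '{"travel":[[0,0,0],[0,0,0],[0,0,0],[0,0,0]],"rot":[[0,0,0],[0,0,0],[0,0,0],[0,0,0]]}' 60 >/dev/null; python3 st.py
python3 -m inch '{"travel":[[0,0,25],[0,0,35],[0,0,25],[-10,35,0],[-20,35,0],[-20,35,0],[-20,35,0],[-20,35,0],[-20,35,0],[-20,35,0]],"rot":[[0,0,0],[0,0,0],[0,0,0],[0,0,0],[0,0,0.1],[0,0,0.1],[0,0,0.1],[0,0,0.1],[0,0,0.1],[0,0,0.1]]}' >/dev/null
python3 -m inch '{"travel":[[-10,35,0],[-10,35,0],[-10,35,0],[-10,35,0],[-10,35,0],[-10,35,0],[-10,35,0],[0,0,0],[0,0,0]],"rot":[[0,0,0.1],[0,0,0.1],[0,0,0.1],[0,0,0.1],[0,0,0.1],[0,0,0.1],[0,0,0.1],[0,0,0],[0,0,0]]}'
python3 - <<'E'
from h import *
for n,(x0,y0,x1,y1) in {"top":(235,150,345,250),"scene":(170,95,290,230)}.items():
    c=capture(n); cv2.imwrite(f"pics/{n}4full.png",c["frame"][:,:,::-1]); b=cv2.resize(c["frame"][y0:y1,x0:x1,::-1],None,fx=4,fy=4,interpolation=cv2.INTER_CUBIC); cv2.imwrite(f"pics/{n}4.png",b)
f=[cv2.imread("pics/top4full.png"),cv2.imread("pics/scene4full.png")]; cv2.imwrite("pics/both4.png",cv2.resize(np.hstack(f),(800,300)))
E
```

```text
t 27.75 pos [516.3 -79.6 154.9] yaw -112.48 q6 1.676 F [0.7 0.2 0.1] M [ 0.012  0.177 -0.001] e6 0.000 gap 54.4 tilt [0.    0.001]
time: 29.33
position: [0.3152, 0.4113, 0.2395]
ee_rot: [2.971, -1.018, -0.001]
wrist_force: [0.4, -0.7, -0.4]
finger_gap: 0.0602
```

View pics/both4.png

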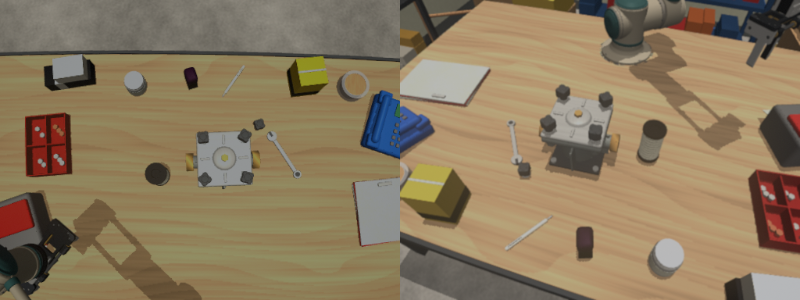

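View pics/scene4.png

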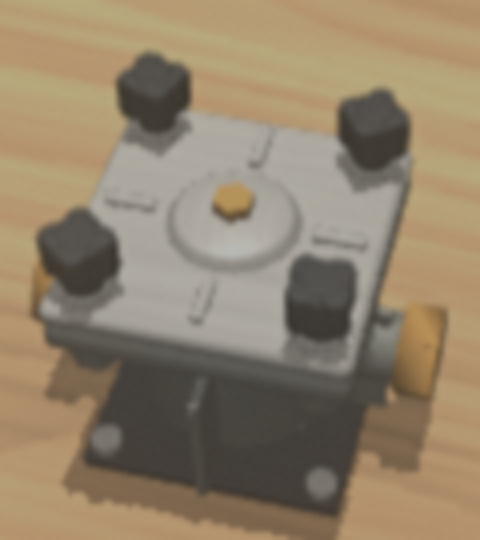

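View pics/top4.png

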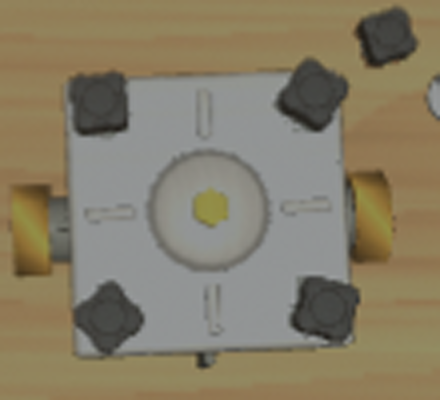

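```bash
python3 - <<'E'
from meas import *
N={"a":(262,229),"b":(260,175),"c":(314,173),"d":(316,227)}
end=dict(a=-53.7,b=-89.9,c=-38.6,d=-112.4)
for thr in (85,95):
  for k,q in zip(N,nuts(N.values(),.1700,thr=thr,r=14)):
    print(thr,k,(q[0]*1000).round(1),"yaw %.1f rect %.1f"%(q[1]%90,q[3]%90),"jaw end mod90 %.1f"%(end[k]%90))
L=[]
for n,(u,v) in (("top",(287,201)),("scene",(228,145))):
    c=cam(n); f=c["frame"][v-8:v+9,u-8:u+9].astype(float)
    sat=f.max(2)-f.min(2); w=np.clip(sat-45,0,80); yy,xx=np.mgrid[v-8:v+9,u-8:u+9]
    p=(np.sum(xx*w)/w.sum(),np.sum(yy*w)/w.sum()); P0=onplane(c,[p],.17)[0]
    d=P0-c["origin"]; d/=np.linalg.norm(d); L.append((c["origin"],d)); print(n,p)
A=np.c_[L[0][1],-L[1][1]]; t=np.linalg.lstsq(A,L[1][0]-L[0][0],rcond=None)[0]
for (o,d),s in zip(L,t): print((o+s*d).round(4))
E
python3 st.py
```

```text
85 a [509.1  39.7] yaw 41.2 rect 42.4 jaw end mod90 36.3
85 b [628.6  46.3] yaw 7.4 rect 5.8 jaw end mod90 0.1
85 c [635.2 -73.3] yaw 58.5 rect 58.9 jaw end mod90 51.4
85 d [515.6 -80.3] yaw 74.9 rect 74.3 jaw end mod90 67.6
95 a [509.1  39.8] yaw 39.4 rect 42.0 jaw end mod90 36.3
95 b [628.8  46.4] yaw 7.4 rect 5.6 jaw end mod90 0.1
95 c [635.3 -73.3] yaw 58.6 rect 59.4 jaw end mod90 51.4
95 d [515.5 -80.4] yaw 65.3 rect 75.6 jaw end mod90 67.6
top (np.float64(287.38191632928476), np.float64(201.4379217273954))
scene (np.float64(227.75465230166503), np.float64(144.16062683643486))
[ 0.5723 -0.0173  0.1621]
[ 0.5718 -0.0156  0.1619]
t 29.63 pos [316.6 408.7 240.4] yaw -38.11 q6 1.443 F [-0.4  0.1  0.5] M [-0.039  0.022  0.043] e6 0.001 gap 60.1 tilt [ 0. -0.]
```

Spring-back on release was 5 to 7° per nut, equivalent to about 0.27 to 0.38 N m on the studs, which agrees with the felt torque. The plug sank 2.2 mm, within the 2 to 3 mm expected. Handing in.

```bash
python3 -c "
from bench import *
print(finish_job())"
```

```text
the job is handed in; nothing more can be done
None
```

I tightened all four nuts crosswise, a then c, then b then d, each in one clockwise grip until it came up firm. I handed the job in at about 30 s of the 72 s allowed; no verdict was reported.

| Nut | Turned (rad) | Running torque (N m) | Final torque, noisy (N m) |
|---|---|---|---|
| a | 2.81 | 0.15 | 0.31–0.45 |
| c | 3.05 | 0.13 | 0.32–0.45 |
| b | 2.93 | 0.12 | 0.40–0.42 |
| d | 2.98 | 0.135 | 0.33–0.46 |

- **Not forced:** the torque climbed at each stop at roughly the 3 N m/rad given. All readings stayed below the 0.66 N m limit. Three nuts peaked at about 0.45 on single readings, a little above the 0.2 N m over running that was asked for.
- **Spring-back:** seen from above, the nuts sprang back about 5–7° on release, which is about 0.3–0.4 N m. One of the two yaw estimates for nut d was off at one threshold; the other three d readings agreed.
- **Cover home:** the plug sank 2.2 mm between the two views (2–3 mm expected), though the calibration is only good to about 2 mm. I judged the cover level by eye and did not measure each corner.
- **Forces:** the tool pushed down on the nuts with up to about 10 N, worst on nut d, and never touched the cover.
- **Surroundings:** in the last pictures the cartridge, spanner and spare nut look unmoved, and the arm was clear of everything.

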